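# Load the breakfast caddy and hold it up level

### The arm

A 6-joint arm with a two-finger parallel gripper is mounted at the origin on the work surface. World frame = base frame: x ahead of the robot, y to its left, z up, the work surface at z = 0. Lengths are in m, angles in rad, forces in N, time in s.
With the tool pointing down it reaches from about 0.425 to 0.95 m from the base axis. Payload 3.5 kg.
Tool frame: the origin (TCP) lies on the centre line of the jaws, within the pads' length; the fingertips stand 19 mm ahead of it and the grasp point (between the pads) is the TCP; z points along the fingers, y is the line along which they close (so a half turn about z gives the same grasp; the last joint's range is limited). The gripper opens to 85 mm and grips with 20 to 120 N. Pads are 22 mm wide; open, the fingers measure 114 mm over their backs; the gripper's body (76 mm by 85 mm) begins 54 mm behind the grasp point. The pads swing forward as they close: fully open they stand 13 mm farther back than shut.
Start: joints at [1.168, 0.286, 1.577, -0, 1.279, -0.15], TCP at [0.169, 0.654, 0.25] pointing down, gripper open.
Joint ranges: [-2.77, 2.77], [-0.9, 2.22], [0.21, 2.48], [-1.53, 4.67], [0.24, 2.81], [-2.84, 2.84]. Speed limits (rad/s): [2.79, 2.79, 3.14, 3.14, 3.14, 3.14].

### API

Orientations are given as a unit quaternion [x, y, z, w].
In Python, from plant import ctrl, imaging gives the robot as it stands. The module is installed in compiled form; this text tells all that it offers.
- The arm moves only by the shell command python3 -m handwheel 'ROWS' [OPENING] [FORCE]. ROWS is JSON, one flat list of numbers, 6 for each row, row after row: the shift along the world's x, y, z in units of 150 mm (1.0 is 150 mm), then the turn, a rotation vector about the world's x, y, z in units of 90 degrees (1.0 is 90 degrees). In form: [tx, ty, tz, rx, ry, rz, tx, ty, tz, rx, ry, rz, ...]. A call has 1 to 5 rows; each row shifts and turns the commanded pose from where the row before left it; what a row does not reach is not made up. A row lasts 1/12 s, in which the tool goes at most 41.7 mm and 7.16 degrees, less where a joint would pass 70% of its speed; a pose out of reach is approached as far as the arm can. A call with a number of a shift or a turn outside -1 to 1 is refused whole. A call with a gripper value outside its range is refused whole. OPENING is the opening, from 0 (shut) to 1 (fully open), set as the call begins (- or left out, the last holds). The fingers move at their own pace and stop on an object; FORCE is the grip in N (left out, the last holds). Time passes only in rows, so rows that do not move let the fingers close. It gives the time, the measured TCP pose, the force, the opening and the grip force at its end, in the units of the state.
- ctrl.get_state(): the state, without advancing time (a new reading comes with each control period).
- imaging.read_camera(name): name is "scene" or "top" or "wrist"; returns (picture, depth): 480x640x3 uint8, blue, green, red; 480x640 float32, m along the optical axis (not along the pixel's ray), 0 where there is no reading.
- imaging.get_calibration(name): a dict with "fovy" (degrees; the focal length in pixels is half the picture's height over the tangent of half this angle, whatever the lens; pixels are square), "cx", "cy" (the principal point, pixels), "R" (3x3) and "t" (3): a world point X has camera coordinates R X + t. Camera axes: x right, y down, z forward; pixel columns grow to the right and rows downward; lengths in m; the calibration is good to about 2 mm. A picture is of the moment at which its call begins: read the wrist's pose just before it. get_calibration takes no time and is no camera call; for the wrist camera it gives the pose at the moment of the call.
- ctrl.sign_off(): hands the job in; it is judged then, once.
The state is a dict: "time": time; "qpos": joint angles; "dq": joint speeds; "joint_efforts": joint torques, N m; "eef_pos": TCP position; "tcp_rot": TCP orientation; "contact_force": force on the tool from outside, world axes, zero at the start; "wrist_torque": the same for the moment, N m; "opening": opening from 0.0 (shut) to 1.0 (fully open); "finger_force": force on a finger pad.
Only numpy, scipy, OpenCV 4.12 (cv2) and the standard library are available. Lean on these libraries where they do the work, as an engineer would, in place of code of your own. Each camera call takes 0.05 s, during which the arm holds its last target. There are 200 camera calls.

### The job

Set the covered butter dish flat and square into the empty rectangular recess of the wooden breakfast caddy, without dropping it, and let go of it. Then take the caddy by its bridge handle, lift it straight up off the table with the dish and both jam jars in place, and finish holding it still and level in the air, its underside about 15 cm above the table: do not put it down or let go. Leave the sugar pot, egg cup and bowl where they stand.

Things in the scene. Friction and masses are not known exactly. Their poses are not given: they have to be found in the camera images.
- caddy: Loose oak caddy, 0.36 kg empty, about 0.8 kg loaded, then balanced within 10 mm of its middle. Board 250 x 116 x 24 mm (x, y, z), a bridge handle across its middle. Origin: centre of the underside; z up; x along its length, towards the end with the rectangular recess. Two 12 mm deep round jar wells at x -65, y +-27.5 mm. It may face any way.
- handle (a point): Centre of the caddy's handle bar, 100 mm above the middle of its underside. Wooden bar 100 mm long along the caddy's y, 16 mm thick along its x, 24 mm high (88 to 112 mm above the underside), on two dark posts at y +-43 mm.
- recess (a point): Centre of the flat floor of the caddy's rectangular recess: caddy x 70 mm, y 0, 12 mm above the caddy's underside and 12 mm below the board's top. Recess 89 mm along the caddy's x, 61 mm along its y: about 2.5 mm free on every side of the dish. Axes are the caddy's.
- butter_dish: Covered white ceramic butter dish, one piece, 0.22 kg: block 84 x 56 x 38 mm (x, y, z), 2.5 mm lid rim round it 19 to 23 mm up; on top in the middle a ridge to grip, 40 mm along x, 14 mm thick along y, 38 to 60 mm above the underside. Origin: centre of underside; z up. Either way round fits. The only rectangular crockery; on the table in one of four places to the robot's right.
- jar0: Small glass jam jar with a steel cap, 42 mm across, 56 mm tall, about 0.1 kg, standing loose in the caddy's well at y = +27.5 mm. Origin: centre of its underside. Stays in the well.
- jar1: The same jar in the well at y = -27.5 mm.
- sugar_pot: White round lidded sugar pot, 68 mm across, 70 mm tall, loose bystander. Origin: centre of the underside.
- egg_cup: White egg cup with an egg, 52 mm across, 67 mm tall, loose bystander. Origin: centre of the underside.
- bowl: Small grey bowl, 90 mm across, 45 mm tall, loose bystander. Origin: centre of the underside.
There are look-alikes about, which are no part of the job. What is shaped like the jar0 but blue or green is not meant.

How it is judged:
By the outcome, as a careful person would: the job done as asked, in the order asked, and still so for the second after the job is handed in, while the arm keeps its last pose, push and grip.
It also fails if it takes over 67 s, if anything falls off the work surface, if the arm or the gripper's body presses on something with over 40 N, if the wrist force passes 120 N, or if a joint passes its speed limit or range.

## Working session

There is one attempt and no reset: what is moved stays moved. The work goes in short steps, Python scripts to look and compute and a shell command to move; the robot and the scene stay as the last step left them, time stands still between calls to the robot, and variables do not carry over. Pictures are saved under pics/ and viewed, at most 10 in all, crops included, and the job is handed in when it is done.

```bash
mkdir -p pics; cat > h.py <<'E'
import numpy as np, cv2
from plant import ctrl, imaging
def cam(n):
    c=imaging.get_calibration(n); im,d=imaging.read_camera(n); return im,d,c
def f_(c): return 240/np.tan(np.radians(c["fovy"])/2)
def pts(d,c):
    f=f_(c); v,u=np.mgrid[:480,:640]
    P=np.stack([(u-c["cx"])/f*d,(v-c["cy"])/f*d,d],-1)
    return (P-np.array(c["t"]))@np.array(c["R"])
def ray(uv,z,c):
    uv=np.atleast_2d(uv); R=np.array(c["R"]);t=np.array(c["t"]);f=f_(c)
    D=np.c_[(uv[:,0]-c["cx"])/f,(uv[:,1]-c["cy"])/f,np.ones(len(uv))]@R
    o=-R.T@t
    return o+D*((z-o[2])/D[:,2])[:,None]
E
python3 - <<'E'
from h import *
for n in("scene","top"):
    im,d,c=cam(n); cv2.imwrite(f"pics/{n}0.png",im); np.savez(f"{n}0.npz",im=im,d=d)
    print(n,c,(d>0).mean())
s=ctrl.get_state();print({k:np.round(v,3) for k,v in s.items()})
E
```

```text
scene {'fovy': 52.49637067853529, 'cx': 326.896443957138, 'cy': 244.75394391497792, 'R': array([[ 0.62226718,  0.78280405, -0.0011696 ],
       [ 0.65144673, -0.51867582, -0.55370801],
       [-0.43405151,  0.34379239, -0.83271008]]), 't': array([-0.29604839, -0.24273597,  1.19913445])} 0.996044921875
top {'fovy': 49.76893245854306, 'cx': 311.6007358501062, 'cy': 237.81361095928983, 'R': array([[ 0.01519075, -0.9993383 ,  0.03304862],
       [-0.98599958, -0.02046075, -0.16548775],
       [ 0.16605444, -0.03007204, -0.98565795]]), 't': array([-0.02090597,  0.48691893,  0.83768611])} 0.9960319010416666
{'time': np.float64(0.1), 'qpos': array([ 1.168,  0.287,  1.578,  0.   ,  1.279, -0.15 ]), 'dq': array([-0.001, -0.001, -0.004,  0.001, -0.001,  0.001]), 'joint_efforts': array([ 0.0000e+00, -4.0729e+01, -2.9370e+01, -0.0000e+00,  3.0000e-03,
        0.0000e+00]), 'eef_pos': array([0.169, 0.653, 0.249]), 'tcp_rot': array([ 0.126,  0.992, -0.001, -0.   ]), 'contact_force': array([ 0.482, -0.109,  0.626]), 'wrist_torque': array([-0.039,  0.033,  0.062]), 'finger_force': np.float64(0.0), 'opening': np.float64(1.001)}
```

View pics/top0.png

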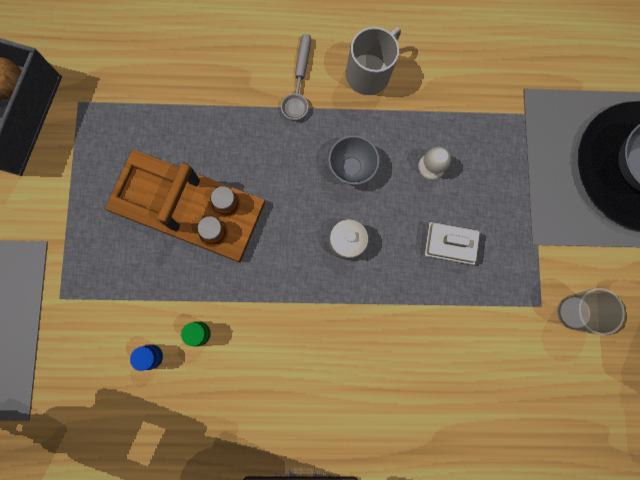

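View pics/scene0.png

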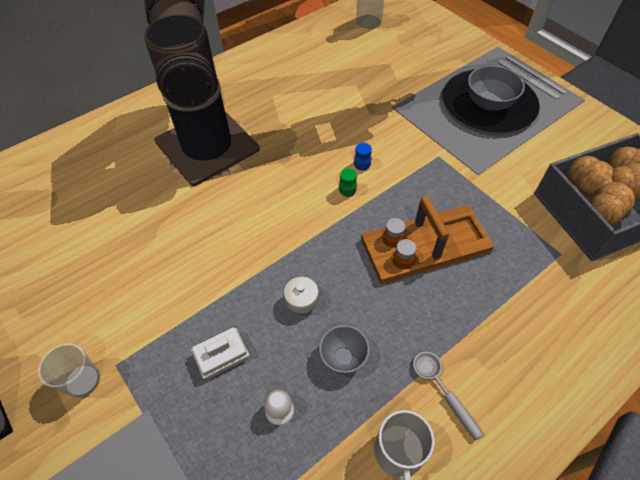

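The top view shows the dish at about (453,243) with its ridge at (458,240). The caddy is at about (186,205), with its handle bar from (187,170) to (167,222), its recess end at upper left (140,185) and jars at (223,198) and (209,229). The scene view agrees.

```bash
cat > m.py <<'E'
from h import *
def rect(P):
    (c,s,a)=cv2.minAreaRect((P[:,:2]*1000).astype(np.float32))
    return np.round(c,1),np.round(s,1),round(a,1)
for n in("top","scene"):
    z=np.load(n+"0.npz"); im,d=z["im"],z["d"]; c=imaging.get_calibration(n); P=pts(d,c); P[d==0]=9
    hsv=cv2.cvtColor(im,cv2.COLOR_BGR2HSV)
    reg={"top":((425,222,482,266),(105,148,268,262)),"scene":((188,322,252,380),(358,190,496,284))}[n]
    x0,y0,x1,y1=reg[0]; Q=P[y0:y1,x0:x1].reshape(-1,3)
    print(n,"table z",np.median(P[d>0][:,2]))
    def clean(mask):
        mask=cv2.morphologyEx(mask.astype(np.uint8),cv2.MORPH_OPEN,np.ones((2,2)))
        k,l,st,_=cv2.connectedComponentsWithStats(mask); i=1+st[1:,4].argmax(); return l==i
    def sub(r,lo,hi,extra=None):
        m=np.zeros(d.shape,bool);x0,y0,x1,y1=r;m[y0:y1,x0:x1]=1
        m&=(P[...,2]>lo)&(P[...,2]<hi)
        if extra is not None:m&=extra
        return clean(m)
    for nm,r,lo,hi in(("dish top",reg[0],.03,.046),("ridge",reg[0],.052,.068),("dish all",reg[0],.03,.068),("board",reg[1],.017,.030),("bar",reg[1],.095,.125),("floor",reg[1],.006,.016)):
        try:
            m=sub(r,lo,hi); A=P[m]; zm=np.median(A[:,2])
            v,u=np.nonzero(m); B=ray(np.c_[u,v],zm,c)
            print(nm,m.sum(),"z",zm.round(4),"mean",B.mean(0).round(4),rect(B))
        except Exception as e: print(nm,e)
E
python3 m.py
```

```text
top table z -0.00013864074182977574
dish top 1337 z 0.0369 mean [ 0.484  -0.257   0.0369] (array([ 484.7, -258. ]), array([84.4, 56.4]), 80.7)
ridge 208 z 0.0585 mean [ 0.4848 -0.2582  0.0585] (array([ 484.7, -258.3]), array([40.3, 14.9]), 80.7)
dish all 1563 z 0.0373 mean [ 0.4845 -0.2579  0.0373] (array([ 484.6, -257.9]), array([84.3, 56.4]), 80.7)
board 5727 z 0.0229 mean [0.5385 0.1991 0.0229] (array([543.9, 207.1]), array([250.8, 116.4]), 69.7)
bar 760 z 0.1096 mean [0.5422 0.2058 0.1096] (array([542.6, 205.2]), array([ 20.1, 100.4]), 69.6)
floor 1457 z 0.0112 mean [0.572  0.2801 0.0112] (array([572.3, 280.3]), array([77.3, 60.7]), 69.7)
scene table z 0.001122716865774604
dish top 1193 z 0.0381 mean [ 0.4922 -0.2571  0.0381] (array([ 490.1, -256.1]), array([83.4, 57.9]), 80.3)
ridge 197 z 0.0592 mean [ 0.4894 -0.2559  0.0592] (array([ 490.1, -256.1]), array([39. , 17.2]), 81.1)
dish all 1429 z 0.0386 mean [ 0.4906 -0.2567  0.0386] (array([ 490.3, -256.2]), array([83.4, 57.9]), 80.3)
board 3592 z 0.0242 mean [0.5505 0.1975 0.0242] (array([548.6, 208.7]), array([252.7, 120.3]), 69.6)
bar 495 z 0.1111 mean [0.5515 0.2044 0.1111] (array([549.8, 204.6]), array([ 23.2, 106.8]), 69.5)
floor 678 z 0.0127 mean [0.5744 0.288  0.0127] (array([569.2, 283.1]), array([82.8, 59.1]), 69.5)
```

```bash
R=0.156,-0.201,0,0,0,-0.063
python3 -m handwheel '[0.156,-0.201,0,0,0,-0.063,0.156,-0.201,0,0,0,-0.063,0.156,-0.201,0,0,0,-0.063,0.156,-0.201,0,0,0,-0.063,0.156,-0.201,0,0,0,-0.063]' 1 
python3 -m handwheel '[0.156,-0.201,0,0,0,-0.063,0.156,-0.201,0,0,0,-0.063,0.156,-0.201,0,0,0,-0.063,0.156,-0.201,0,0,0,-0.063,0.156,-0.201,0,0,0,-0.063]'
python3 -m handwheel '[0.156,-0.201,0,0,0,-0.063,0.156,-0.201,0,0,0,-0.063,0.156,-0.201,0,0,0,-0.063,0.156,-0.201,0,0,0,-0.063,0.156,-0.201,0,0,0,-0.063]'
```

```text
time: 0.52
eef_pos: [0.2862, 0.5011, 0.2496]
tcp_rot: [0.367, 0.93, -0.001, -0.0]
contact_force: [0.2, -0.1, 0.3]
opening: 1.001
finger_force: 0.0
time: 0.93
eef_pos: [0.4032, 0.3503, 0.2499]
tcp_rot: [0.584, 0.812, -0.0, -0.0]
contact_force: [0.9, 0.1, 1.0]
opening: 1.001
finger_force: 0.0
time: 1.35
eef_pos: [0.5203, 0.1995, 0.2499]
tcp_rot: [0.765, 0.644, -0.0, -0.0]
contact_force: [-0.0, 1.0, 1.0]
opening: 1.001
finger_force: 0.0
```

```bash
python3 - <<'E'
from h import *
im,d,c=cam("wrist"); cv2.imwrite("pics/w1.png",im); np.savez("w1.npz",im=im,d=d,R=c["R"],t=c["t"],fovy=c["fovy"],cx=c["cx"],cy=c["cy"])
E
python3 -m handwheel '[-0.017,-0.235,0,0,0,0,-0.017,-0.235,0,0,0,0,-0.017,-0.235,0,0,0,0,-0.017,-0.235,0,0,0,0,-0.017,-0.235,0,0,0,0]'
python3 -m handwheel '[-0.017,-0.235,0,0,0,0,-0.017,-0.235,0,0,0,0,-0.017,-0.235,0,0,0,0,-0.017,-0.235,0,0,0,0,-0.017,-0.235,0,0,0,0]'
python3 -m handwheel '[-0.017,-0.235,0,0,0,0,-0.017,-0.235,0,0,0,0,-0.017,-0.235,0,0,0,0,0,0,0,0,0,0]'
python3 - <<'E'
from h import *
im,d,c=cam("wrist"); cv2.imwrite("pics/w2.png",im); np.savez("w2.npz",im=im,d=d,R=c["R"],t=c["t"],fovy=c["fovy"],cx=c["cx"],cy=c["cy"])
a=cv2.imread("pics/w1.png"); cv2.imwrite("pics/w12.png",cv2.resize(np.hstack([a,im]),(800,300)))
E
```

```text
time: 1.82
eef_pos: [0.5063, 0.0238, 0.2499]
tcp_rot: [0.763, 0.646, -0.0, -0.0]
contact_force: [0.5, -0.2, 1.1]
opening: 0.999
finger_force: 0.0
time: 2.23
eef_pos: [0.4936, -0.1525, 0.25]
tcp_rot: [0.763, 0.646, -0.0, -0.0]
contact_force: [0.8, -0.7, 0.0]
opening: 1.0
finger_force: 0.0
time: 2.57
eef_pos: [0.4858, -0.2619, 0.25]
tcp_rot: [0.765, 0.644, -0.001, 0.001]
contact_force: [0.5, -0.0, -0.2]
opening: 0.999
finger_force: 0.0
```

View pics/w12.png

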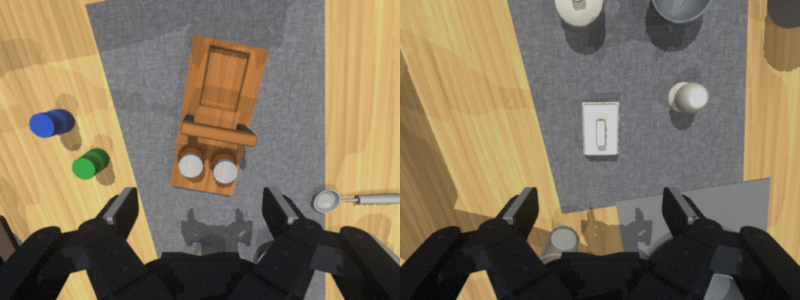

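The left half (w1) shows the whole caddy, with its recess at about (226,78) in the half-size view. The right half (w2) shows the dish at (601-400,130). Both are usable for refining the positions.

```bash
cat > mw.py <<'E'
from h import *
import sys
def rect(P):
    (c,s,a)=cv2.minAreaRect((P[:,:2]*1000).astype(np.float32)); return np.round(c,1),np.round(s,1),round(a,1)
def meas(fn,r,items):
    c=np.load(fn); d=c["d"]; P=pts(d,c); P[d==0]=9
    x0,y0,x1,y1=r
    for nm,lo,hi in items:
        m=np.zeros(d.shape,bool); m[y0:y1,x0:x1]=1; m&=(P[...,2]>lo)&(P[...,2]<hi)
        m=cv2.morphologyEx(m.astype(np.uint8),cv2.MORPH_OPEN,np.ones((2,2)))
        k,l,st,_=cv2.connectedComponentsWithStats(m); m=l==1+st[1:,4].argmax()
        z=np.median(P[m][:,2]); v,u=np.nonzero(m); print(nm,z.round(4),*rect(ray(np.c_[u,v],z,c)))
if __name__=="__main__":
    meas("w1.npz",(255,45,430,325),(("board",.017,.030),("bar",.095,.125),("floor",.006,.016)))
    meas("w2.npz",(275,145,368,265),(("dish",.03,.046),("ridge",.052,.068)))
E
python3 mw.py
```

```text
board 0.0243 [548.2 209.4] [250.5 116.1] 69.7
bar 0.1118 [548.1 211.5] [18.1 98.8] 69.7
floor 0.0124 [573.  275.1] [90.1 61.7] 69.7
dish 0.0382 [ 489.2 -256.7] [83.1 55.4] 80.6
ridge 0.0601 [ 488.8 -256.8] [39.7 13.3] 80.7
```

```bash

python3 -m handwheel '[0.021,0.034,-0.15,0,0,0.005,0,0,-0.22,0,0,0,0,0,-0.22,0,0,0,0,0,-0.22,0,0,0,0,0,-0.15,0,0,0]' 0.6
python3 -m handwheel '[0,0,-0.1,0,0,0,0,0,-0.05,0,0,0,0,0,0,0,0,0]'
python3 -m handwheel '[0,0,-0.1,0,0,0,0,0,-0.037,0,0,0,0,0,0,0,0,0,0,0,0,0,0,0]'
```

```text
time: 3.03
eef_pos: [0.4884, -0.249, 0.1028]
tcp_rot: [0.76, 0.649, -0.0, -0.002]
contact_force: [-0.1, 0.0, -1.1]
opening: 0.601
finger_force: 0.0
time: 3.28
eef_pos: [0.4887, -0.2498, 0.0816]
tcp_rot: [0.76, 0.649, -0.0, -0.002]
contact_force: [-0.3, -0.3, 0.5]
opening: 0.598
finger_force: 0.0
time: 3.62
eef_pos: [0.4902, -0.2518, 0.064]
tcp_rot: [0.761, 0.649, 0.0, 0.0]
contact_force: [0.4, 0.4, 0.7]
opening: 0.598
finger_force: 0.0
```

```bash

python3 -m handwheel '[-0.008,-0.03,0,0,0,0,0,0,0,0,0,0]'
python3 -c "
from plant import ctrl;s=ctrl.get_state();print(s['eef_pos'])"
python3 -m handwheel '[0,0,0,0,0,0,0,0,0,0,0,0,0,0,0,0,0,0,0,0,0,0,0,0,0,0,0,0,0,0]' 0 50
python3 -m handwheel '[0,0,0,0,0,0,0,0,0,0,0,0]'
```

```text
time: 3.78
eef_pos: [0.4892, -0.2574, 0.0645]
tcp_rot: [0.761, 0.649, 0.0, 0.001]
contact_force: [0.3, 0.2, -0.5]
opening: 0.601
finger_force: 0.0
[ 0.48916875 -0.25738875  0.06451447]
time: 4.2
eef_pos: [0.4886, -0.2564, 0.0635]
tcp_rot: [0.761, 0.649, -0.0, 0.0]
contact_force: [-1.1, 0.3, 1.6]
opening: 0.152
finger_force: 53.3
time: 4.37
eef_pos: [0.4886, -0.2565, 0.0635]
tcp_rot: [0.761, 0.649, -0.0, 0.0]
contact_force: [-1.9, 0.5, 2.2]
opening: 0.147
finger_force: 53.4
```

```bash

python3 -m handwheel '[0,0,0.06,0,0,0,0,0,0.15,0,0,0,0,0,0.22,0,0,0,0,0,0.22,0,0,0,0,0,0.22,0,0,0]'
python3 -m handwheel '[0,0,0.17,0,0,0,0.03,0.1,0,0,0,0,0.0375,0.2,0,0,0,-0.0122,0.0375,0.236,0,0,0,-0.0122,0.0375,0.236,0,0,0,-0.0122]'
python3 -m handwheel '[0.0375,0.236,0,0,0,-0.0122,0.0375,0.236,0,0,0,-0.0122,0.0375,0.236,0,0,0,-0.0122,0.0375,0.236,0,0,0,-0.0122,0.0375,0.236,0,0,0,-0.0122]'
python3 -m handwheel '[0.0375,0.236,0,0,0,-0.0122,0.0375,0.236,0,0,0,-0.0122,0.0375,0.236,0,0,0,0,0.0375,0.236,0,0,0,0,0.0375,0.236,0,0,0,0]'
python3 -m handwheel '[0.0375,0.236,0,0,0,0,0.0375,0.18,0,0,0,0,0.0375,0.12,0,0,0,0,0,0,0,0,0,0,0,0,0,0,0,0]'
```

```text
time: 4.78
eef_pos: [0.488, -0.2557, 0.1945]
tcp_rot: [0.761, 0.649, -0.0, -0.001]
contact_force: [0.1, -0.9, -1.5]
opening: 0.15
finger_force: 52.9
time: 5.2
eef_pos: [0.5097, -0.1394, 0.2193]
tcp_rot: [0.78, 0.626, 0.0, -0.0]
contact_force: [0.2, 0.1, -2.5]
opening: 0.148
finger_force: 52.9
time: 5.62
eef_pos: [0.5376, 0.0384, 0.2191]
tcp_rot: [0.809, 0.588, -0.0, -0.0]
contact_force: [1.0, -0.5, -3.3]
opening: 0.144
finger_force: 52.8
time: 6.03
eef_pos: [0.5657, 0.2154, 0.2189]
tcp_rot: [0.819, 0.573, -0.0, -0.0]
contact_force: [0.7, -0.3, -1.7]
opening: 0.148
finger_force: 52.9
time: 6.45
eef_pos: [0.5825, 0.2947, 0.2185]
tcp_rot: [0.819, 0.574, -0.001, -0.0]
contact_force: [-0.2, -0.1, -2.5]
opening: 0.146
finger_force: 52.9
```

```bash

python3 -m handwheel '[-0.063,-0.131,-0.1,0,0,0,0,0,-0.2,0,0,0,0,0,-0.1,0,0,0,0,0,0,0,0,0,0,0,0,0,0,0]'
python3 - <<'E'
from h import *
for n in("wrist","scene","top"):
    im,d,c=cam(n); cv2.imwrite(f"pics/{n}3.png",im); np.savez(f"{n}3.npz",im=im,d=d,R=c["R"],t=c["t"],fovy=c["fovy"],cx=c["cx"],cy=c["cy"])
a,b,e=[cv2.imread(f"pics/{n}3.png") for n in("wrist","scene","top")]
cv2.imwrite("pics/m3.png",np.vstack([np.hstack([cv2.resize(a,(400,300)),cv2.resize(b[120:360,320:640],(400,300))]),np.hstack([cv2.resize(e[60:300,40:360],(400,300)),np.zeros((300,400,3),np.uint8)])]))
E
```

```text
time: 6.87
eef_pos: [0.5728, 0.2729, 0.1582]
tcp_rot: [0.82, 0.573, -0.002, -0.0]
contact_force: [-0.2, -0.0, -0.9]
opening: 0.147
finger_force: 52.8
```

View pics/m3.png

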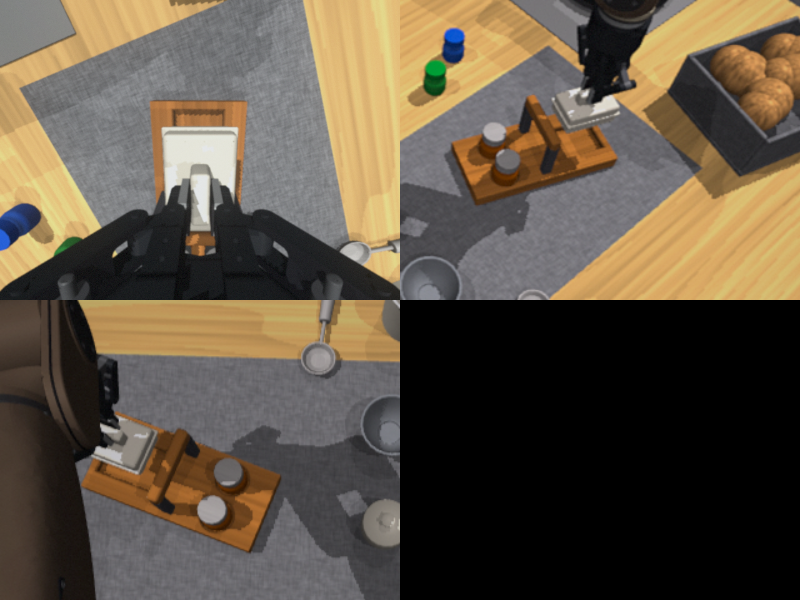

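The wrist picture (top left) shows the dish held level over the caddy, with its front edge from (163,130) to (238,130) and its sides parallel to the board edges.

```bash
cat > m3.py <<'E'
from h import *
from mw import meas,rect
import sys
k=sys.argv[1]; zt=float(sys.argv[2])   # zt: block top height
c=np.load(f"wrist{k}.npz"); d=c["d"]; P=pts(d,c); P[d==0]=9
a=np.radians(69.7); ux=np.array([np.cos(a),np.sin(a)]); uy=np.array([-ux[1],ux[0]]); o=np.array([.5482,.2094])
def edges(lo,hi,xr,name,nx=(20,-20)):
    m=(P[...,2]>lo)&(P[...,2]<hi); m[:,:200]=0; m[:,440:]=0; m[330:]=0
    z=np.median(P[m][:,2]); v,u=np.nonzero(m); B=(ray(np.c_[u,v],z,c)[:,:2]-o)*1000; X=B@ux; Y=B@uy
    res=[]
    xs=[]; lo_=[]; hi_=[]
    for x in np.arange(xr[0],xr[1],2):
        s=Y[abs(X-x)<1]
        if len(s)>5: xs.append(x); lo_.append(s.min()); hi_.append(s.max())
    pl=np.polyfit(xs,lo_,1); ph=np.polyfit(xs,hi_,1)
    ys=np.arange(-18,18,2); fr=[X[abs(Y-y)<1].max() for y in ys]; pf=np.polyfit(ys,fr,1)
    print(name,"z",z.round(4),"side lo/hi mean",np.median(lo_).round(1),np.median(hi_).round(1),"slopes deg",np.degrees([pl[0],ph[0],-pf[0]]).round(2),"front x",np.median(fr).round(1))
edges(zt-.008,zt+.006,(75,105),"dish top")
edges(.018,.030,(100,124),"board")
meas(f"scene{k}.npz",(440,120,640,280),(("dish",zt-.006,zt+.006),("board",.017,.030)))
E
python3 m3.py 3 0.133
python3 -c "
from plant import ctrl;s=ctrl.get_state();print(s['eef_pos'],s['tcp_rot'])"
```

```text
dish top z 0.133 side lo/hi mean -28.2 26.1 slopes deg [0.24 0.08 0.19] front x 111.4
board z 0.0244 side lo/hi mean -56.6 58.9 slopes deg [-0.23  0.18  0.21] front x 125.5
dish 0.1343 [575.9 269.2] [87.4 58.8] 69.0
board 0.0241 [592.7 262.2] [122.4  74.7] 70.0
[0.57487862 0.27412849 0.16151527] [8.19615669e-01 5.72910963e-01 1.68621501e-03 5.82614488e-04]
```

```bash

python3 -m handwheel '[-0.0115,0.012,-0.1,0,0,0,0,0,-0.15,0,0,0,0,0,-0.14,0,0,0,0,0,0,0,0,0,0,0,0,0,0,0]'
cat > snap.py <<'E'
from h import *
import sys
k=sys.argv[1]
for n in("wrist","scene"):
    im,d,c=cam(n); cv2.imwrite(f"pics/{n}{k}.png",im); np.savez(f"{n}{k}.npz",im=im,d=d,R=c["R"],t=c["t"],fovy=c["fovy"],cx=c["cx"],cy=c["cy"])
a,b=[cv2.imread(f"pics/{n}{k}.png") for n in("wrist","scene")]
cv2.imwrite(f"pics/m{k}.png",np.hstack([cv2.resize(a,(400,300)),cv2.resize(b[120:360,320:640],(400,300))]))
s=ctrl.get_state();print(s['eef_pos'],s['tcp_rot'])
E
python3 snap.py 4; python3 m3.py 4 0.073
```

```text
time: 7.43
eef_pos: [0.5717, 0.2759, 0.1008]
tcp_rot: [0.819, 0.573, -0.001, -0.0]
contact_force: [0.1, -0.7, -1.8]
opening: 0.148
finger_force: 52.8
[0.57339274 0.27643174 0.10318063] [8.19472032e-01 5.73115983e-01 1.81761373e-03 5.95915955e-04]
dish top z 0.0757 side lo/hi mean -26.2 28.1 slopes deg [0.23 0.45 0.25] front x 114.4
board z 0.0244 side lo/hi mean -56.6 59.0 slopes deg [ 0.05  0.09 -1.07] front x 126.2
dish 0.0765 [575.1 272.4] [86.  59.9] 69.8
board 0.0241 [608.1 256.2] [122.8  43.2] 71.8
```

```bash

python3 -m handwheel '[-0.002,-0.006,-0.03,0,0,0,0,0,-0.05,0,0,0,0,0,-0.03,0,0,0,0,0,0,0,0,0]'
python3 snap.py 5; python3 m3.py 5 0.059
python3 -m handwheel '[0,0,-0.02,0,0,0,0,0,-0.02,0,0,0,0,0,0,0,0,0]'
```

```text
time: 7.87
eef_pos: [0.5707, 0.2748, 0.0829]
tcp_rot: [0.819, 0.573, -0.001, -0.0]
contact_force: [-0.9, 0.8, -1.6]
opening: 0.143
finger_force: 52.9
[0.57126184 0.2749725  0.08372779] [ 8.19472548e-01  5.73118184e-01 -5.13010260e-04 -1.63927353e-04]
dish top z 0.0577 side lo/hi mean -25.6 28.6 slopes deg [0.13 0.12 0.28] front x 112.1
board z 0.0244 side lo/hi mean -56.6 59.1 slopes deg [-0.25 -0.08  0.28] front x 126.0
dish 0.0579 [572.8 272.6] [82.7 57.5] 69.7
board 0.024 [613.3 254.8] [124.3  37.9] 75.4
time: 8.22
eef_pos: [0.5712, 0.275, 0.0776]
tcp_rot: [0.819, 0.573, -0.001, -0.0]
contact_force: [-0.5, 0.2, -1.6]
opening: 0.151
finger_force: 52.9
```

View pics/m5.png

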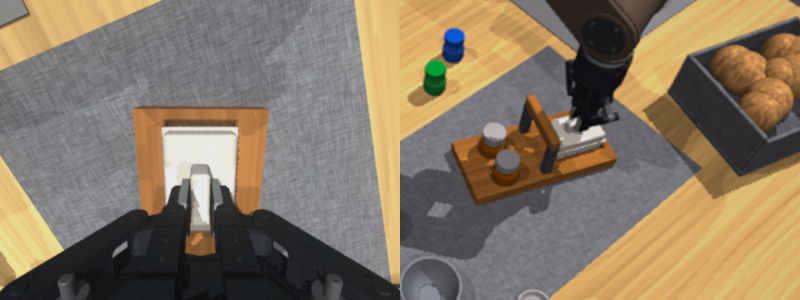

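The dish is entering the recess squarely, with an even wooden margin around it and no force. I'll keep lowering to the floor.

```bash

python3 -m handwheel '[0,0,-0.01,0,0,0,0,0,0,0,0,0]'
python3 -m handwheel '[0,0,-0.005,0,0,0,0,0,0,0,0,0,0,0,0,0,0,0]'
```

```text
time: 8.38
eef_pos: [0.5714, 0.275, 0.0764]
tcp_rot: [0.819, 0.573, -0.0, -0.0]
contact_force: [-0.5, 0.4, -2.7]
opening: 0.149
finger_force: 52.9
time: 8.63
eef_pos: [0.5716, 0.2751, 0.0761]
tcp_rot: [0.819, 0.573, 0.0, 0.0]
contact_force: [0.2, 0.5, -2.2]
opening: 0.149
finger_force: 52.9
```

```bash

python3 -m handwheel '[0,0,-0.008,0,0,0,0,0,0,0,0,0]'
python3 -m handwheel '[0,0,-0.006,0,0,0,0,0,0,0,0,0,0,0,0,0,0,0]'
```

```text
time: 8.8
eef_pos: [0.5719, 0.2752, 0.0756]
tcp_rot: [0.819, 0.573, 0.0, 0.0]
contact_force: [-0.6, -0.5, 1.3]
opening: 0.15
finger_force: 53.3
time: 9.05
eef_pos: [0.5719, 0.2752, 0.0755]
tcp_rot: [0.819, 0.573, 0.0, 0.0]
contact_force: [-3.5, -1.9, 5.3]
opening: 0.144
finger_force: 53.9
```

```bash

python3 -m handwheel '[0,0,0,0,0,0,0,0,0,0,0,0,0,0,0,0,0,0,0,0,0,0,0,0]' 0.5
python3 -m handwheel '[0,0,0.05,0,0,0,0,0,0.1,0,0,0,0,0,0.2,0,0,0,0,0,0.2,0,0,0,0,0,0.2,0,0,0]'
python3 -m handwheel '[0,0,0.2,0,0,0,0,0,0.2,0,0,0,0,0,0,0,0,0,0,0,0,0,0,0]' 0.8
python3 snap.py 6; python3 - <<'E'
from h import *
from mw import meas
im,d,c=cam("top"); np.savez("top6.npz",im=im,d=d,**{k:c[k] for k in("R","t","fovy","cx","cy")})
for f,r in(("wrist6.npz",(200,60,440,330)),("scene6.npz",(440,120,640,280))):
    meas(f,r,(("dish",.044,.056),("ridge",.066,.078),("board",.017,.030),("bar",.095,.125)))
E
```

```text
time: 9.38
eef_pos: [0.5717, 0.2751, 0.0737]
tcp_rot: [0.819, 0.573, 0.0, 0.0]
contact_force: [-0.5, 0.7, -0.1]
opening: 0.496
finger_force: 0.0
time: 9.8
eef_pos: [0.5714, 0.275, 0.1877]
tcp_rot: [0.819, 0.573, -0.0, -0.0]
contact_force: [0.6, 0.5, -0.1]
opening: 0.505
finger_force: 0.0
time: 10.13
eef_pos: [0.5729, 0.2755, 0.2502]
tcp_rot: [0.819, 0.573, 0.003, 0.001]
contact_force: [0.3, -0.5, 0.0]
opening: 0.803
finger_force: 0.0
[0.57108168 0.27491702 0.24561413] [ 8.19473503e-01  5.73116655e-01 -6.58778854e-04 -2.08530962e-04]
dish 0.0503 [573.  274.4] [82.4 55.4] 69.9
ridge 0.072 [572.9 274.9] [39.7 13.1] 69.9
board 0.0244 [565.7 256.7] [149.4 116.1] 69.7
bar 0.1115 [549.7 214.2] [22.1 98.8] 69.8
dish 0.05 [574.3 273.6] [81.8 58.2] 69.5
ridge 0.0718 [696.1 478.7] [ 22.7 198.5] 78.6
board 0.0239 [611.1 255.1] [126.1  42.3] 75.4
bar 0.1088 [712.9 529.6] [133.2 197.8] 74.7
```

View pics/m6.png

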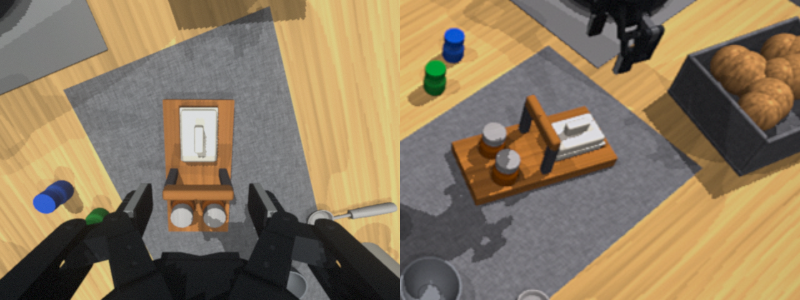

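The dish is seated: its top is at 50 mm (12+38), square and centred. Next I turn for the handle.

```bash

python3 -m handwheel '[-0.03,-0.0874,0,0,0,0.0665,-0.03,-0.0874,0,0,0,0.0665,-0.03,-0.0874,0,0,0,0.0665,-0.03,-0.0874,0,0,0,0.0665,-0.03,-0.0874,0,0,0,0.0665]' 0.8
python3 -m handwheel '[0,0,0,0,0,0.0665,0,0,0,0,0,0.0665,0,0,0,0,0,0.0665,0,0,0,0,0,0.0665,0,0,0,0,0,0.0665]'
python3 -m handwheel '[0,0,0,0,0,0.0665,0,0,0,0,0,0.0665,0,0,0,0,0,0.0665,0,0,0,0,0,0.0665,0,0,0,0,0,0.0665]'
python3 -m handwheel '[0,0,0,0,0,0,0,0,0,0,0,0,0,0,0,0,0,0]'
python3 snap.py 7; python3 - <<'E'
from h import *
from mw import meas
meas("wrist7.npz",(100,60,500,330),(("board",.017,.030),("bar",.104,.120)))
E
```

```text
time: 10.7
eef_pos: [0.5478, 0.2088, 0.2439]
tcp_rot: [0.642, 0.767, -0.002, -0.001]
contact_force: [-0.3, 0.1, -0.4]
opening: 0.798
finger_force: 0.0
time: 11.12
eef_pos: [0.5481, 0.2093, 0.244]
tcp_rot: [0.422, 0.907, -0.001, -0.002]
contact_force: [0.4, -0.6, 0.5]
opening: 0.804
finger_force: 0.0
time: 11.53
eef_pos: [0.5481, 0.2093, 0.244]
tcp_rot: [0.174, 0.985, -0.001, -0.002]
contact_force: [0.4, -1.2, -0.4]
opening: 0.8
finger_force: 0.0
time: 11.78
eef_pos: [0.5486, 0.2094, 0.2452]
tcp_rot: [0.177, 0.984, -0.0, -0.001]
contact_force: [-0.6, -0.1, 0.1]
opening: 0.803
finger_force: 0.0
[0.54890741 0.20948799 0.24583856] [ 1.76805455e-01  9.84245692e-01 -1.83697787e-04 -4.64209284e-04]
board 0.0244 [548.3 211.5] [250.4 116. ] 69.7
bar 0.112 [546.8 211.6] [15.6 98.8] 70.0
```

View pics/m7.png

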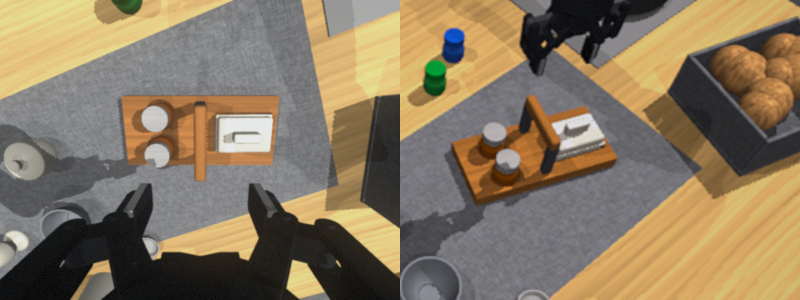

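Bar measured at (0.547,0.2115), 16x99 mm, yaw 70°. The jaws are aligned across it, so I descend.

```bash

python3 -m handwheel '[-0.007,0.012,-0.1,0,0,0,0,0,-0.2,0,0,0,0,0,-0.2,0,0,0,0,0,-0.1,0,0,0,0,0,0,0,0,0]' 0.5
python3 -m handwheel '[0,0,-0.1,0,0,0,0,0,-0.1,0,0,0,0,0,-0.1,0,0,0,0,0,-0.05,0,0,0,0,0,0,0,0,0]'
```

```text
time: 12.3
eef_pos: [0.545, 0.2107, 0.1513]
tcp_rot: [0.177, 0.984, -0.002, -0.004]
contact_force: [0.1, -0.1, -1.4]
opening: 0.498
finger_force: 0.0
time: 12.72
eef_pos: [0.5474, 0.2112, 0.103]
tcp_rot: [0.176, 0.984, -0.0, -0.001]
contact_force: [0.4, 0.2, 0.2]
opening: 0.502
finger_force: 0.0
```

```bash

python3 -m handwheel '[0,0,-0.01,0,0,0,0,0,0,0,0,0,0,0,0,0,0,0,0,0,0,0,0,0,0,0,0,0,0,0]' 0 30
python3 -m handwheel '[0,0,0,0,0,0,0,0,0,0,0,0,0,0,0,0,0,0]' 0 100
```

```text
time: 13.13
eef_pos: [0.5488, 0.2111, 0.1039]
tcp_rot: [0.176, 0.984, -0.0, 0.001]
contact_force: [-1.3, -2.7, 4.2]
opening: 0.177
finger_force: 31.3
time: 13.38
eef_pos: [0.5491, 0.2112, 0.1041]
tcp_rot: [0.176, 0.984, 0.0, 0.001]
contact_force: [-1.5, -4.5, 6.0]
opening: 0.169
finger_force: 99.3
```

```bash

python3 -m handwheel '[0,0,0.01,0,0,0,0,0,0.02,0,0,0,0,0,0.03,0,0,0,0,0,0.03,0,0,0,0,0,0.03,0,0,0]'
python3 -m handwheel '[0,0,0.04,0,0,0,0,0,0.05,0,0,0,0,0,0.05,0,0,0,0,0,0.06,0,0,0,0,0,0.06,0,0,0]'
```

```text
time: 13.8
eef_pos: [0.5469, 0.2114, 0.1193]
tcp_rot: [0.176, 0.984, -0.0, -0.001]
contact_force: [0.4, -0.4, -8.3]
opening: 0.167
finger_force: 97.6
time: 14.22
eef_pos: [0.5481, 0.2114, 0.1605]
tcp_rot: [0.176, 0.984, 0.0, 0.0]
contact_force: [-0.7, 0.9, -7.6]
opening: 0.166
finger_force: 97.6
```

```bash

python3 -m handwheel '[0,0,0.07,0,0,0,0,0,0.07,0,0,0,0,0,0.08,0,0,0,0,0,0.08,0,0,0,0,0,0.08,0,0,0]'
python3 -m handwheel '[0,0,0.08,0,0,0,0,0,0.07,0,0,0,0,0,0.05,0,0,0,0,0,0.03,0,0,0,0,0,0.01,0,0,0]'
python3 -m handwheel '[0,0,0,0,0,0,0,0,0,0,0,0,0,0,0,0,0,0,0,0,0,0,0,0,0,0,0,0,0,0]'
python3 snap.py 8; python3 - <<'E'
from h import *
c=np.load("scene8.npz"); d=c["d"]; P=pts(d,c)
# board plane: caddy top surface points by height and brown colour
hsv=cv2.cvtColor(c["im"],cv2.COLOR_BGR2HSV)
a=np.radians(69.7); ux=np.array([np.cos(a),np.sin(a)]); uy=np.array([-ux[1],ux[0]])
X=(P[...,:2]-[.5482,.2105])@ux; Y=(P[...,:2]-[.5482,.2105])@uy
m=(abs(X)<.12)&(abs(Y)<.055)&(P[...,2]>.16)&(P[...,2]<.185)&(d>0)
A=np.c_[X[m],Y[m],np.ones(m.sum())]; z=P[...,2][m]
for _ in range(5):
    k=np.linalg.lstsq(A,z,rcond=None)[0]; e=abs(z-A@k)<.003; A=A[e]; z=z[e]
print("board plane n",len(z),"tilt deg",np.degrees(k[:2]).round(2),"top z",k[2].round(4))
E
```

```text
time: 14.63
eef_pos: [0.5481, 0.2114, 0.2179]
tcp_rot: [0.176, 0.984, 0.0, 0.0]
contact_force: [0.4, 0.5, -8.3]
opening: 0.168
finger_force: 97.7
time: 15.05
eef_pos: [0.5484, 0.2114, 0.2536]
tcp_rot: [0.176, 0.984, 0.0, 0.001]
contact_force: [0.2, 0.2, -7.6]
opening: 0.168
finger_force: 97.7
time: 15.47
eef_pos: [0.5478, 0.2113, 0.2517]
tcp_rot: [0.176, 0.984, -0.0, -0.001]
contact_force: [-0.2, 0.8, -7.8]
opening: 0.168
finger_force: 97.6
[0.54793866 0.21132188 0.25202455] [ 1.76115114e-01  9.84369515e-01 -1.36012355e-04 -3.26331490e-04]
board plane n 3144 tilt deg [0.03 0.4 ] top z 0.1723
```

View pics/m8.png

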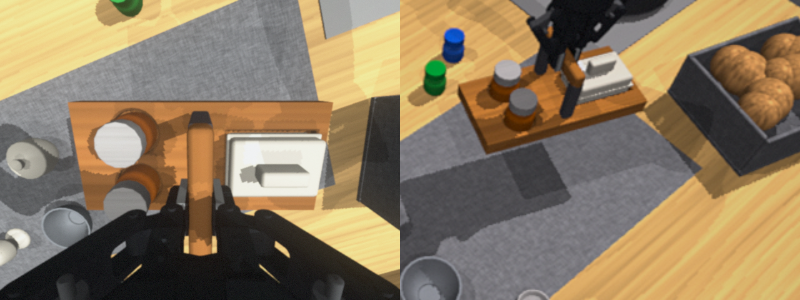

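The caddy is level (0.4° at most), with its underside at about 148 mm. The dish and both jars are in place and the arm is still.

```bash
python3 -c "
from plant import ctrl;print(ctrl.sign_off())"
```

```text
the job is handed in; nothing more can be done
None
```

The butter dish sits flat and square in the recess, and the arm is holding the caddy level and still by its handle, about 15 cm above the table with the dish and both jars in place; the job is handed in.

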